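Level the olive stall's counter scale

TASK

The two-tray counter scale on the olive stall is out of balance. Move one of the small tubs that stand on the scale across to the other tray so that both trays sit level, with the big jar and all three small tubs of the scale standing upright on the trays.

Things in the scene. Friction and masses are not known exactly. Their poses are not given: they have to be found in the camera images.
- jar_centre (a point): The big filled jar on the scale: green glass with a paper band and steel lid, 66 mm in diameter (67 mm at the band), 85 mm high, about 390 g: as heavy as three small tubs. Point at its centre, 42.5 mm above its foot; z is up its axis. Another such jar stands on the counter and is not part of the job.
- tub_a_centre (a point): One of three identical filled, sealed small tubs that start on the scale: plain white cylinder 50 mm in diameter, 60 mm high over a flat grey lid (whose thin rim is 53 mm across, 2 to 6 mm below the top), about 130 g. Point at its centre, 30 mm above its foot; z is up its axis. Two more such tubs stand on the counter and are not part of the job.
- tub_b_centre (a point): One of three identical filled, sealed small tubs that start on the scale: plain white cylinder 50 mm in diameter, 60 mm high over a flat grey lid (whose thin rim is 53 mm across, 2 to 6 mm below the top), about 130 g. Point at its centre, 30 mm above its foot; z is up its axis. Two more such tubs stand on the counter and are not part of the job.
- tub_c_centre (a point): One of three identical filled, sealed small tubs that start on the scale: plain white cylinder 50 mm in diameter, 60 mm high over a flat grey lid (whose thin rim is 53 mm across, 2 to 6 mm below the top), about 130 g. Point at its centre, 30 mm above its foot; z is up its axis. Two more such tubs stand on the counter and are not part of the job.
- pan_left_mid (a point): The scale's left (+y) tray: steel, 270 mm long (its x axis) by 130 mm wide (its y axis), flat floor, rim 4 mm high. Point on its floor at the middle; z up. It stays horizontal and moves only up and down; floor 94 mm above the counter when level. It starts with two containers, about 80 mm either side of the middle along x; the middle is free.
- pan_right_mid (a point): The scale's right (-y) tray, same as the left one, its middle 240 mm from the left one's along y of the trays; it too starts with two containers and a free middle. Point on its floor at the middle; axes as the left tray's. A grey column between the trays, 60 mm in x and 44 mm in y, rises 19 mm above their level floors.
- pan_left (a joint): Height of the left tray above its level position, in m: 0 level, +0.008 fully up, -0.008 fully down. The right tray moves by the same amount the other way. A soft centring spring (150 N/m): a difference of one tub or more sends the heavier tray right down; once the loads match both settle within 2 mm of level in about a second.

How it is judged:
By the outcome, as a careful person would: the job done as asked, in the order asked, and still so for the second after the job is handed in, with the robot touching nothing.
It also fails if it takes over 35 s, if anything falls off the work surface, if the arm or the gripper's body presses on something with over 40 N, if the wrist force passes 120 N, or if a joint passes its speed limit or range.

ROBOT

A 6-joint arm with a two-finger parallel gripper is mounted at the origin on the work surface. World frame = base frame: x ahead of the robot, y to its left, z up, the work surface at z = 0. Lengths are in mm, angles in rad, forces in N, time in s.
With the tool pointing down it reaches from about 375 to 925 mm from the base axis. Payload 5.7 kg.
Tool frame: the origin (TCP) lies on the centre line of the jaws, within the pads' length; the fingertips stand 14 mm ahead of it and the grasp point (between the pads) lies 5 mm behind it; x points along the fingers, y is the direction in which the jaws open and shut, and the axes are right-handed (so a half turn about x gives the same grasp; the last joint's range is limited). The gripper opens to 88 mm and grips with 3 to 60 N. Pads are 20 mm wide; open, the fingers measure 115 mm over their backs; the gripper's body (75 mm by 178 mm) begins 61 mm behind the grasp point.
Start: joints at [-1.428, 0.359, 1.51, -0, 1.272, -0.115], TCP at [152.958, -580.144, 236.623] pointing down, gripper open.
Joint ranges: [-2.97, 2.97], [-1.01, 2.36], [0.21, 2.38], [-0.96, 4.11], [0.2, 2.71], [-2.98, 2.98]. Speed limits (rad/s): [2.39, 2.39, 3.14, 3.14, 3.14, 3.14].

INTERFACE

Orientations are given as a rotation vector (axis times angle).
In Python, from station import robot, vision gives the robot as it stands. The module is installed in compiled form; this text tells all that it offers.
- The arm moves only by the tool apply_moves, never from a script. Its arguments are lists of equal length, an entry for each row: "delta_pos": the shift along the tool's x, y, z in units of 40 mm (1.0 is 40 mm), a list of three; "rotation": the turn, a rotation vector about the tool's x, y, z in units of 5 degrees (1.0 is 5 degrees), a list of three; "claw": the finger opening in mm, from 0 to 87.8. In form: {"delta_pos": [[tx, ty, tz], ...], "rotation": [[wx, wy, wz], ...], "claw": [claw, ...]}. A call has 1 to 12 rows; each row shifts and turns the commanded pose from where the row before left it, along the tool's axes as they then stand; what a row does not reach is not made up. A row lasts 1/12 s, in which the tool goes at most 41.7 mm and 7.16 degrees, less where a joint would pass 70% of its speed; a pose out of reach is approached as far as the arm can. A call is refused whole if a number of a shift passes 1 or a number of a turn 1, either way. A call with a gripper value outside its range is refused whole. The fingers move at their own pace and stop on an object; "grip_force" is the grip in N (left out, the last holds). Time passes only in rows, so rows that do not move let the fingers close. It gives the time, the measured TCP pose, the force and the opening at its end, in the units of the state.
- robot.get_state(): the state, without advancing time (a new reading comes with each control period).
- vision.snapshot(name): name is "scene" or "top"; returns the picture (400x640x3 uint8, red, green, blue); there is no depth.
- vision.calibration(name): a dict with "K" (3x3 intrinsics, pixels), "k1" (the pictures are not rectified: a ray, as slopes to the right and down, at radius r is drawn at 1 + k1 r^2 times it, then the intrinsics apply), "extrinsics" (4x4, takes a point from camera to world coordinates). Camera axes: x right, y down, z forward; pixel columns grow to the right and rows downward; lengths in mm; the calibration is good to about 2 mm. A picture is of the moment at which its call begins. calibration takes no time and is no camera call.
- robot.sign_off(): hands the job in, once; it reports no verdict.
The state is a dict: "t": time; "qpos": joint angles; "qvel": joint speeds; "effort": joint torques, N m; "tcp_pos": TCP position; "ee_rot": TCP orientation; "wrist_force": force on the tool from outside, world axes, zero at the start; "wrist_torque": the same for the moment, N m; "gripper_width": finger opening in mm.
Only numpy, scipy, OpenCV 4.12 (cv2) and the standard library are available. Lean on these libraries where they do the work, as an engineer would, in place of code of your own. Each camera call takes 0.05 s, during which the arm holds its last target. There are 200 camera calls.

## Working session

There is one attempt and no reset: what is moved stays moved. The work goes in short steps, Python scripts to look and compute and a tool call to move; the robot and the scene stay as the last step left them, time stands still between calls to the robot, and variables do not carry over. Pictures are saved under pics/ and viewed, about 8 in all and at most 12, crops included, and the job is handed in when it is done.

Besides the shell and the picture viewer there is one more tool, called by a JSON object that holds its "op" and its "data". apply_moves: Moves the arm, as the interface text tells. Its arguments: {"type":"object","properties":{"delta_pos":{"type":"array","items":{"type":"array","items":{"type":"number"}}},"rotation":{"type":"array","items":{"type":"array","items":{"type":"number"}}},"claw":{"type":"array","items":{"type":"number"}},"grip_force":{"type":"number"}},"required":["delta_pos","rotation","claw"]}

```bash
mkdir -p pics
python3 - <<'E'
from station import robot, vision
import cv2, numpy as np
s=robot.get_state(); print({k:np.round(v,3).tolist() for k,v in s.items()})
for n in("scene","top"):
    im=vision.snapshot(n); cv2.imwrite(f"pics/{n}0.png",im[...,::-1])
    c=vision.calibration(n); print(n,c["K"],c["k1"],c["extrinsics"])
E
```

```text
{'t': 0.0, 'qpos': [-1.428, 0.359, 1.511, -0.0, 1.273, -0.115], 'qvel': [0.001, -0.0, 0.0, -0.001, 0.0, 0.0], 'effort': [-0.003, -51.538, -27.072, 0.067, 0.035, -0.0], 'tcp_pos': [152.875, -579.531, 235.835], 'ee_rot': [2.085, 0.272, -2.085], 'wrist_force': [-0.27, 0.524, 0.122], 'wrist_torque': [-0.032, -0.056, -0.015], 'gripper_width': 87.594}
scene [[401.53336108   0.         316.88862844]
 [  0.         401.53336108 197.61537991]
 [  0.           0.           1.        ]] 0.02547486873975686 [[-8.69941899e-02  8.18143699e-01 -5.68395019e-01  9.35581970e+02]
 [ 9.96185238e-01  7.53686372e-02 -4.39834116e-02  4.34973841e+01]
 [ 6.85440694e-03 -5.70053029e-01 -8.21579309e-01  6.74121520e+02]
 [ 0.00000000e+00  0.00000000e+00  0.00000000e+00  1.00000000e+00]]
top [[414.08042736   0.         318.30422851]
 [  0.         414.08042736 195.77982945]
 [  0.           0.           1.        ]] 0.02837654440464781 [[ 1.92185980e-02 -9.85923343e-01  1.66089759e-01  4.52302102e+02]
 [-9.99410018e-01 -2.36733895e-02 -2.48834605e-02  2.62251076e+01]
 [ 2.84650921e-02 -1.65513543e-01 -9.85796635e-01  7.86340441e+02]
 [ 0.00000000e+00  0.00000000e+00  0.00000000e+00  1.00000000e+00]]
```

View pics/scene0.png

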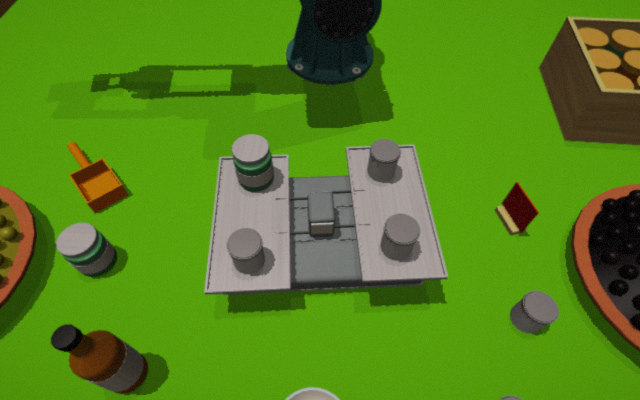

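View pics/top0.png

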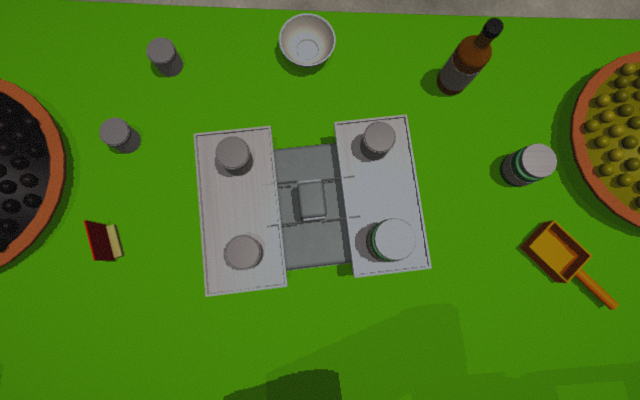

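The scene picture shows the jar (253,160) and one tub (246,250) on the -y tray, with two tubs (384,160) and (400,237) on the +y tray. So the tub at scene (246,250), top (378,140), goes to the middle of the +y tray. Next I'll measure the lids and tray corners.

```bash
cat > h.py <<'E'
import cv2, numpy as np
from station import robot, vision
def ray(n,uv):
    c=vision.calibration(n);K=c["K"];d=np.array([(uv[0]-K[0,2])/K[0,0],(uv[1]-K[1,2])/K[1,1]])
    s=d.copy()
    for _ in range(20): s=d/(1+c["k1"]*(s@s))
    E=c["extrinsics"]; return E[:3,3],E[:3,:3]@np.r_[s,1]
def onz(n,uv,z):
    o,d=ray(n,uv); return o+d*(z-o[2])/d[2]
def tri(a,b):
    (o1,d1),(o2,d2)=ray("scene",a),ray("top",b)
    t=np.linalg.lstsq(np.c_[d1,-d2],o2-o1,rcond=None)[0]
    p,q=o1+t[0]*d1,o2+t[1]*d2; return (p+q)/2,np.linalg.norm(p-q)
def proj(n,p):
    c=vision.calibration(n);E=c["extrinsics"];q=E[:3,:3].T@(np.asarray(p)-E[:3,3]);s=q[:2]/q[2]
    return c["K"][:2,:2]@(s*(1+c["k1"]*(s@s)))+c["K"][:2,2]
E
python3 - <<'E'
import cv2,numpy as np
a=cv2.imread('pics/scene0.png')[130:300,195:455]; b=cv2.imread('pics/top0.png')[105:305,185:440]
cv2.imwrite('pics/sc.png',cv2.resize(a,None,fx=3,fy=3,interpolation=2)); cv2.imwrite('pics/tc.png',cv2.resize(b,None,fx=3,fy=3,interpolation=2))
from h import *
for n,boxes in(("scene",[(246,241),(384,150),(400,227)]),("top",[(378,135),(232,152),(241,250)])):
    g=cv2.imread(f'pics/{n}0.png',0)
    for x,y in boxes: print(n,x,y,'row',g[y,x-26:x+27:2].tolist(),'col',g[y-24:y+25:2,x].tolist())
    S=cv2.cvtColor(cv2.imread(f'pics/{n}0.png'),cv2.COLOR_BGR2HSV)
    m=((S[...,1]<90)&(S[...,2]>130)).astype(np.uint8)*255
    for c in cv2.findContours(m,0,2)[0]:
        if cv2.contourArea(c)>5000: print(n,cv2.contourArea(c),cv2.minAreaRect(c),cv2.approxPolyDP(c,6,True).reshape(-1,2).tolist())
E
```

```text
scene 246 241 row [160, 159, 161, 154, 122, 123, 122, 123, 122, 123, 122, 123, 121, 125, 126, 120, 124, 122, 124, 120, 104, 134, 163, 164, 163, 166, 161] col [163, 161, 160, 161, 157, 157, 119, 119, 119, 122, 119, 121, 125, 124, 127, 123, 128, 127, 130, 128, 101, 67, 67, 71, 69]
scene 384 150 row [149, 154, 151, 148, 155, 155, 95, 116, 113, 118, 118, 114, 115, 114, 113, 115, 114, 115, 114, 116, 117, 125, 159, 157, 163, 161, 159] col [124, 123, 124, 120, 120, 124, 123, 117, 119, 117, 116, 116, 114, 117, 116, 119, 116, 107, 63, 68, 71, 70, 69, 71, 72]
scene 400 227 row [154, 161, 160, 155, 156, 112, 110, 117, 117, 118, 119, 117, 118, 117, 117, 117, 117, 115, 117, 114, 117, 117, 117, 148, 153, 151, 151] col [160, 157, 165, 162, 162, 143, 113, 115, 116, 114, 115, 117, 117, 118, 122, 117, 119, 119, 117, 123, 92, 57, 69, 68, 66]
scene 8538.5 ((246.5, 223.5), (137.0, 85.0), 90.0) [[287, 155], [272, 155], [286, 156], [272, 158], [283, 183], [263, 194], [244, 190], [232, 160], [220, 164], [232, 157], [219, 157], [205, 292], [289, 287]]
scene 8815.5 ((396.43853759765625, 211.5076904296875), (1
[... 663 characters left out ...]
18, 106, 103, 108, 111, 109, 107, 107, 109, 109, 114, 112, 111, 113, 113, 112, 104, 45, 49, 59, 105]
top 241 250 row [138, 143, 143, 144, 128, 96, 115, 112, 113, 113, 114, 119, 118, 118, 119, 117, 121, 120, 123, 125, 126, 127, 94, 62, 113, 150, 149] col [149, 146, 148, 146, 132, 109, 119, 120, 114, 118, 119, 117, 118, 116, 119, 118, 117, 119, 116, 117, 120, 93, 137, 149, 149]
top 12791.5 ((237.48583984375, 210.60223388671875), (163.4824981689453, 82.92144012451172), 83.8408432006836) [[270, 126], [194, 134], [205, 296], [286, 286]]
top 11549.5 ((382.58514404296875, 194.89866638183594), (157.6174774169922, 77.51652526855469), 82.52843475341797) [[406, 114], [335, 122], [355, 277], [431, 267]]
```

View pics/sc.png

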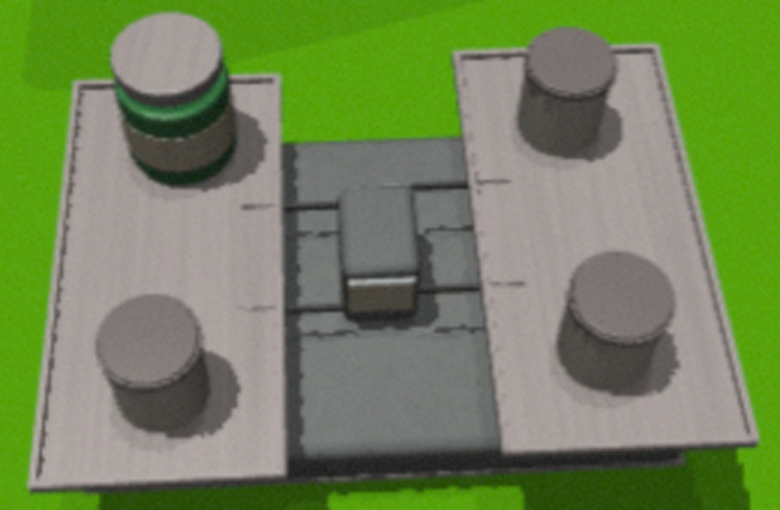

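View pics/tc.png

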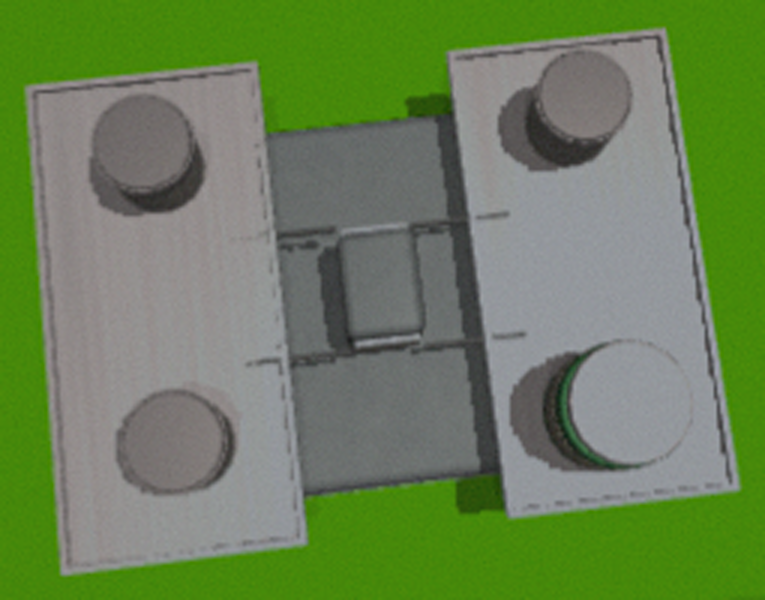

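The crops show the four containers upright. The lid centre of the tub to move is at scene (244.7,242.7) and top (379.7,136). The middle of the left tray is free.

Run:
```python
from h import *
np.set_printoptions(precision=1,suppress=True)
for k,a,b in(("src",(244.7,242.7),(379.7,136)),("Lnear",(385.3,150.3),(243.3,251.7)),("Lfar",(402.3,228.7),(233,153)),("jar",(250.3,148.3),(395.3,239.3))): print(k,*tri(a,b))
for nm,z,cs,sc in(("L",106,[(270,126),(194,134),(205,296),(286,286)],[(454,52),(660,46),(757,442),(502,452)]),("R",90,[(406,114),(335,122),(355,277),(431,267)],[(76,80),(281,76),(287,473),(31,488)])):
    P=np.array([onz("top",c,z)[:2] for c in cs]); Q=np.array([onz("scene",(195+c[0]/3,130+c[1]/3),z)[:2] for c in sc])
    for M in(P,Q):
        r=cv2.minAreaRect(M.astype(np.float32)); print(nm,M.tolist() and M.mean(0),r)
from scipy.spatial.transform import Rotation as R
s=robot.get_state();print(R.from_rotvec(s['ee_rot']).as_matrix(),s['tcp_pos'])
```

```text
src [660.4 -85.9 145. ] 2.761519593285866
Lnear [470.7 122.1 158.6] 2.5006927762635116
Lfar [622.7 145.8 157.4] 2.7550521371044834
jar [ 493.4 -105.1  165.5] 2.2435011531938756
L [543.6 139.6] ((543.7064208984375, 139.64437866210938), (269.28485107421875, 128.6347198486328), 7.661009788513184)
L [546.6 140.7] ((546.7430419921875, 140.40890502929688), (267.8531188964844, 130.35040283203125), 7.48350191116333)
R [577.7 -99.5] ((577.5679321289062, -99.26680755615234), (270.0249938964844, 128.18438720703125), 8.02638053894043)
R [579.  -95.6] ((578.6521606445312, -95.49459075927734), (269.998046875, 129.43875122070312), 8.050898551940918)
[[-0.   0.3 -1. ]
 [ 0.  -1.  -0.3]
 [-1.  -0.  -0. ]] [ 152.9 -579.6  235.9]
```

The jar and one tub sit on the right tray and two tubs on the left, so one tub moves right to left. Source is about (660,-86), destination about (546,138), and the trays are yawed 7.8°. First I'll align the jaws and move toward the source at height.

{"op": "apply_moves", "data": {"delta_pos": [[0, 0, 0], [0, 0, 0], [0, -0.25, -0.35], [0, -0.5, -0.7], [0, -0.5, -0.7], [0, -0.5, -0.7], [0, -0.5, -0.7], [0, -0.5, -0.7], [0, -0.5, -0.7], [0, -0.5, -0.7], [0, -0.5, -0.7], [0, -0.5, -0.7]], "rotation": [[0.7, 0, 0], [0.7, 0, 0], [0, 0, 0], [0, 0, 0], [0, 0, 0], [0, 0, 0], [0, 0, 0], [0, 0, 0], [0, 0, 0], [0, 0, 0], [0, 0, 0], [0, 0, 0]], "claw": [87, 87, 87, 87, 87, 87, 87, 87, 87, 87, 87, 87], "grip_force": 15}}

```text
t: 1.1
tcp_pos: [391.8, -353.4, 236.5]
ee_rot: [2.15, 0.149, -2.151]
wrist_force: [-0.1, -1.1, 0.1]
gripper_width: 86.9
```

{"op": "apply_moves", "data": {"delta_pos": [[0, -0.5, -0.7], [0, -0.5, -0.7], [0, -0.5, -0.7], [0, -0.5, -0.7], [0, -0.5, -0.7], [0, -0.5, -0.7], [0, -0.5, -0.7], [0, -0.5, -0.7], [0, -0.5, -0.7], [0, -0.4, -0.6], [0, 0, 0], [0, 0, 0]], "rotation": [[0, 0, 0], [0, 0, 0], [0, 0, 0], [0, 0, 0], [0, 0, 0], [0, 0, 0], [0, 0, 0], [0, 0, 0], [0, 0, 0], [0, 0, 0], [0, 0, 0], [0, 0, 0]], "claw": [87, 87, 87, 87, 87, 87, 87, 87, 87, 87, 87, 87]}}

```text
t: 2.1
tcp_pos: [638.0, -122.2, 236.0]
ee_rot: [2.148, 0.151, -2.15]
wrist_force: [-0.6, 0.5, -0.0]
gripper_width: 87.2
```

```bash
cat > d.py <<'E'
import sys
from h import *
from scipy.spatial.transform import Rotation as R
s=robot.get_state();M=R.from_rotvec(s['ee_rot']).as_matrix()
print(s['t'],s['tcp_pos'],s['gripper_width'],np.round(s['wrist_force'],1)); print(M.round(3))
print('units',(M.T@(np.array(eval(sys.argv[1]))-s['tcp_pos'])/40).round(3))
E
python3 d.py "(660.4,-85.9,110)"
```

```text
2.1 [ 638.04853574 -122.21051516  235.99247115] 87.15030777469907 [-0.6  0.5 -0. ]
[[-0.001  0.139 -0.99 ]
 [ 0.001 -0.99  -0.139]
 [-1.    -0.001  0.001]]
units [ 3.15  -0.819 -0.683]
```

{"op": "apply_moves", "data": {"delta_pos": [[0, -0.4, -0.35], [0, -0.4, -0.35], [0.3, 0, 0], [0.5, 0, 0], [0.5, 0, 0], [0.5, 0, 0], [0.5, 0, 0], [0.4, 0, 0], [0.3, 0, 0], [0.15, 0, 0], [0, 0, 0], [0, 0, 0]], "rotation": [[0, 0, 0], [0, 0, 0], [0, 0, 0], [0, 0, 0], [0, 0, 0], [0, 0, 0], [0, 0, 0], [0, 0, 0], [0, 0, 0], [0, 0, 0], [0, 0, 0], [0, 0, 0]], "claw": [87, 87, 87, 87, 87, 87, 87, 87, 87, 87, 87, 87]}}

```text
t: 3.1
tcp_pos: [661.0, -89.3, 110.9]
ee_rot: [2.151, 0.146, -2.151]
wrist_force: [0.1, -0.1, -0.2]
gripper_width: 86.9
```

```bash
python3 d.py "(660.4,-85.9,110)"
python3 - <<'E'
from h import *
a=vision.snapshot("scene")[180:300,190:350,::-1]; b=vision.snapshot("top")[60:220,300:460,::-1]
cv2.imwrite('pics/g1.png',np.hstack([cv2.resize(a,(480,360)),cv2.resize(b,(360,360))])[:,:800])
E
```

```text
3.1 [661.01292621 -89.34705944 110.86026712] 86.89976116064277 [ 0.1 -0.1 -0.2]
[[-0.     0.135 -0.991]
 [-0.    -0.991 -0.135]
 [-1.     0.     0.   ]]
units [ 0.022 -0.087  0.004]
```

View pics/g1.png

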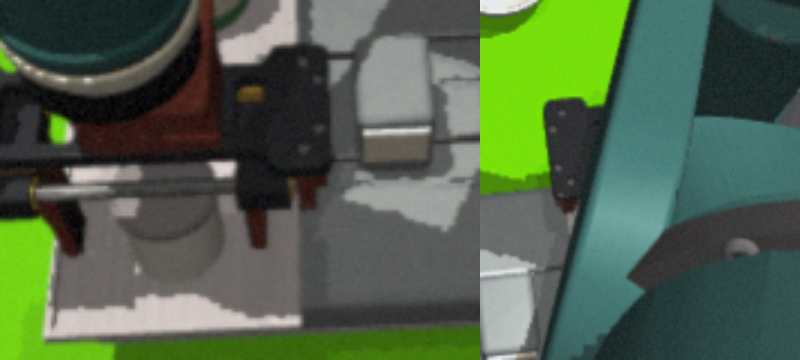

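The tub stands between the two fingers (crop pixels 70 and 258, tub centre near 170), and the body is clear above it. I'll correct 3.5 mm sideways and close.

{"op": "apply_moves", "data": {"delta_pos": [[0, -0.09, 0], [0, 0, 0], [0, 0, 0], [0, 0, 0], [0, 0, 0], [0, 0, 0], [0, 0, 0], [0, 0, 0], [0, 0, 0], [0, 0, 0]], "rotation": [[0, 0, 0], [0, 0, 0], [0, 0, 0], [0, 0, 0], [0, 0, 0], [0, 0, 0], [0, 0, 0], [0, 0, 0], [0, 0, 0], [0, 0, 0]], "claw": [87, 75, 65, 58, 54, 50, 46, 44, 44, 44], "grip_force": 15}}

```text
t: 4.03
tcp_pos: [660.7, -85.3, 110.6]
ee_rot: [2.151, 0.146, -2.151]
wrist_force: [0.2, -0.8, 0.3]
gripper_width: 50.0
```

{"op": "apply_moves", "data": {"delta_pos": [[-0.1, 0, 0], [-0.2, 0, 0], [-0.3, 0, 0], [-0.4, 0, 0], [-0.4, 0, 0], [-0.4, 0, 0], [-0.4, 0, 0], [-0.3, 0, 0], [-0.1, 0, 0], [0, 0, 0], [0, 0, 0]], "rotation": [[0, 0, 0], [0, 0, 0], [0, 0, 0], [0, 0, 0], [0, 0, 0], [0, 0, 0], [0, 0, 0], [0, 0, 0], [0, 0, 0], [0, 0, 0], [0, 0, 0]], "claw": [44, 44, 44, 44, 44, 44, 44, 44, 44, 44, 44]}}

```text
t: 4.95
tcp_pos: [660.5, -85.3, 214.6]
ee_rot: [2.151, 0.146, -2.151]
wrist_force: [-0.8, 0.2, -1.0]
gripper_width: 49.4
```

```bash
python3 d.py "(546,138,215)"
```

```text
4.95 [660.50812934 -85.28699262 214.58945511] 49.40031296806231 [-0.8  0.2 -1. ]
[[-0.     0.135 -0.991]
 [ 0.    -0.991 -0.135]
 [-1.    -0.     0.   ]]
units [-0.009 -5.918  2.082]
```

{"op": "apply_moves", "data": {"delta_pos": [[0, -0.2, 0.07], [0, -0.4, 0.14], [0, -0.6, 0.21], [0, -0.7, 0.25], [0, -0.7, 0.25], [0, -0.7, 0.25], [0, -0.7, 0.25], [0, -0.7, 0.25], [0, -0.6, 0.21], [0, -0.4, 0.14], [0, -0.2, 0.06], [0, 0, 0]], "rotation": [[0, 0, 0], [0, 0, 0], [0, 0, 0], [0, 0, 0], [0, 0, 0], [0, 0, 0], [0, 0, 0], [0, 0, 0], [0, 0, 0], [0, 0, 0], [0, 0, 0], [0, 0, 0]], "claw": [44, 44, 44, 44, 44, 44, 44, 44, 44, 44, 44, 44]}}

```text
t: 5.95
tcp_pos: [544.3, 139.3, 214.1]
ee_rot: [2.148, 0.15, -2.152]
wrist_force: [0.0, -0.2, -0.6]
gripper_width: 49.5
```

```bash
python3 d.py "(546,138,120)"
python3 - <<'E'
from h import *
cv2.imwrite('pics/s2.png',vision.snapshot("scene")[100:320,180:470,::-1])
E
```

```text
5.95 [544.25028888 139.33076735 214.14542785] 49.510947640297495 [ 0.  -0.2 -0.6]
[[-0.002  0.138 -0.99 ]
 [ 0.001 -0.99  -0.138]
 [-1.    -0.001  0.002]]
units [ 2.354  0.041 -0.043]
```

View pics/s2.png

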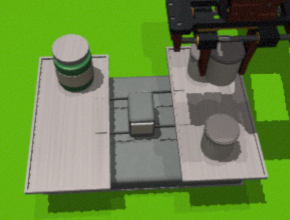

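The tub hangs in the jaws above the free middle of the left tray, and the other containers are standing. I'll lower until the tray is pressed to about level.

{"op": "apply_moves", "data": {"delta_pos": [[0.2, 0.04, -0.04], [0.4, 0, 0], [0.4, 0, 0], [0.4, 0, 0], [0.3, 0, 0], [0.2, 0, 0], [0.13, 0, 0], [0.1, 0, 0], [0.1, 0, 0], [0.08, 0, 0], [0.05, 0, 0], [0, 0, 0]], "rotation": [[0, 0, 0], [0, 0, 0], [0, 0, 0], [0, 0, 0], [0, 0, 0], [0, 0, 0], [0, 0, 0], [0, 0, 0], [0, 0, 0], [0, 0, 0], [0, 0, 0], [0, 0, 0]], "claw": [44, 44, 44, 44, 44, 44, 44, 44, 44, 44, 44, 44]}}

```text
t: 7.0
tcp_pos: [548.4, 135.9, 120.3]
ee_rot: [2.152, 0.146, -2.151]
wrist_force: [0.2, -0.5, -0.7]
gripper_width: 49.7
```

```bash
python3 d.py "(546,138,119)"
python3 - <<'E'
from h import *
cv2.imwrite('pics/s3.png',cv2.resize(vision.snapshot("scene")[120:310,190:460,::-1],None,fx=2.5,fy=2.5))
E
```

```text
7.0 [548.38136284 135.86726256 120.33008753] 49.68395373303166 [ 0.2 -0.5 -0.7]
[[ 0.     0.135 -0.991]
 [ 0.    -0.991 -0.135]
 [-1.    -0.    -0.   ]]
units [ 0.033 -0.061  0.052]
```

View pics/s3.png

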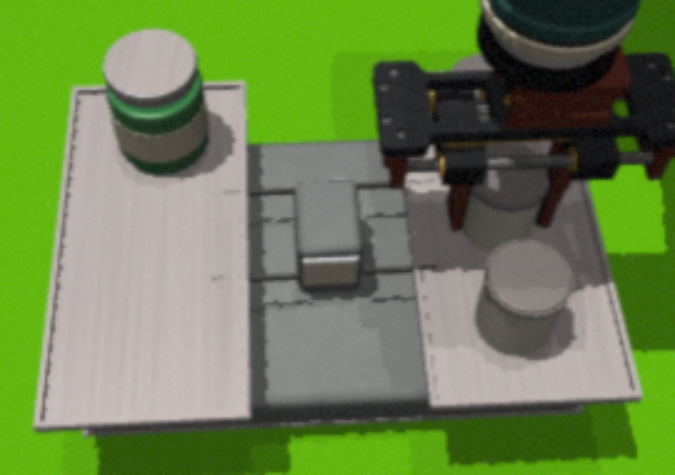

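The tub is down in the middle of the left tray and the trays look close to level. I'll open slowly, let it settle, then retreat upward.

{"op": "apply_moves", "data": {"delta_pos": [[0.03, 0, 0], [0, 0, 0], [0, 0, 0], [0, 0, 0], [0, 0, 0], [0, 0, 0], [0, 0, 0], [0, 0, 0], [0, 0, 0], [0, 0, 0], [0, 0, 0], [0, 0, 0]], "rotation": [[0, 0, 0], [0, 0, 0], [0, 0, 0], [0, 0, 0], [0, 0, 0], [0, 0, 0], [0, 0, 0], [0, 0, 0], [0, 0, 0], [0, 0, 0], [0, 0, 0], [0, 0, 0]], "claw": [44, 50, 51, 52, 54, 57, 62, 68, 75, 82, 86, 86]}}

```text
t: 8.05
tcp_pos: [548.2, 135.9, 119.1]
ee_rot: [2.151, 0.146, -2.151]
wrist_force: [0.1, 0.0, 0.6]
gripper_width: 85.8
```

{"op": "apply_moves", "data": {"delta_pos": [[-0.05, 0, 0], [-0.1, 0, 0], [-0.2, 0, 0], [-0.3, 0, 0], [-0.4, 0, 0], [-0.5, 0, 0], [-0.5, 0, 0], [-0.5, 0, 0], [-0.5, 0, 0], [-0.3, 0, 0], [-0.1, 0, 0], [0, 0, 0]], "rotation": [[0, 0, 0], [0, 0, 0], [0, 0, 0], [0, 0, 0], [0, 0, 0], [0, 0, 0], [0, 0, 0], [0, 0, 0], [0, 0, 0], [0, 0, 0], [0, 0, 0], [0, 0, 0]], "claw": [86, 86, 86, 86, 86, 86, 86, 86, 86, 86, 86, 86]}}

```text
t: 9.05
tcp_pos: [549.0, 136.0, 258.8]
ee_rot: [2.155, 0.146, -2.148]
wrist_force: [0.2, 0.5, -0.9]
gripper_width: 86.0
```

{"op": "apply_moves", "data": {"delta_pos": [[0, -0.3, 0], [0, -0.6, 0], [0, -0.6, 0], [0, -0.6, 0], [0, -0.6, 0], [0, -0.6, 0], [0, -0.6, 0], [0, -0.6, 0], [0, -0.3, 0], [0, -0.1, 0], [0, 0, 0], [0, 0, 0]], "rotation": [[0, 0, 0], [0, 0, 0], [0, 0, 0], [0, 0, 0], [0, 0, 0], [0, 0, 0], [0, 0, 0], [0, 0, 0], [0, 0, 0], [0, 0, 0], [0, 0, 0], [0, 0, 0]], "claw": [86, 86, 86, 86, 86, 86, 86, 86, 86, 86, 86, 86]}}

```text
t: 10.05
tcp_pos: [521.4, 329.4, 256.5]
ee_rot: [2.15, 0.145, -2.152]
wrist_force: [-0.3, 0.3, -0.0]
gripper_width: 85.9
```

```bash
python3 d.py "(546,138,119)"
python3 - <<'E'
from h import *
cv2.imwrite('pics/s4f.png',vision.snapshot("scene")[...,::-1]);cv2.imwrite('pics/t4f.png',vision.snapshot("top")[...,::-1])
cv2.imwrite('pics/s4.png',cv2.resize(cv2.imread('pics/s4f.png')[130:300,195:455],None,fx=3,fy=3,interpolation=2))
cv2.imwrite('pics/t4.png',cv2.resize(cv2.imread('pics/t4f.png')[105:305,185:440],None,fx=3,fy=3,interpolation=2))
E
```

```text
10.05 [521.430109   329.38775256 256.53013337] 85.91036663596908 [-0.3  0.3 -0. ]
[[-0.001  0.135 -0.991]
 [-0.001 -0.991 -0.135]
 [-1.     0.001  0.001]]
units [3.442 4.821 0.036]
```

View pics/s4.png

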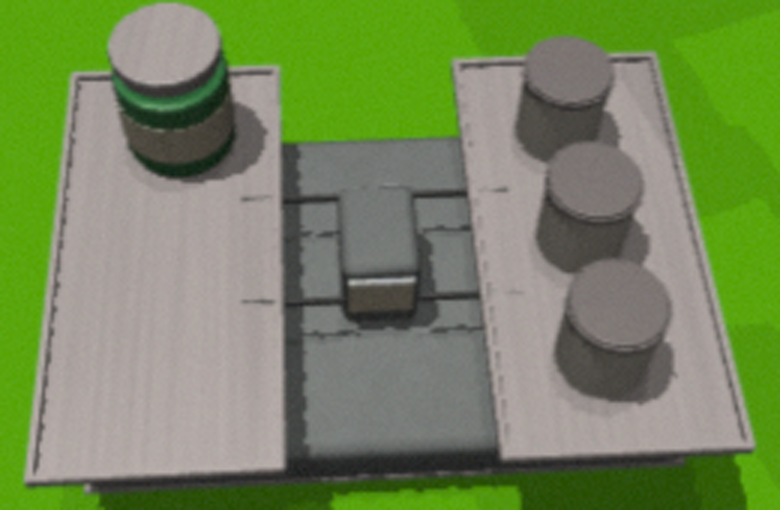

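View pics/t4.png

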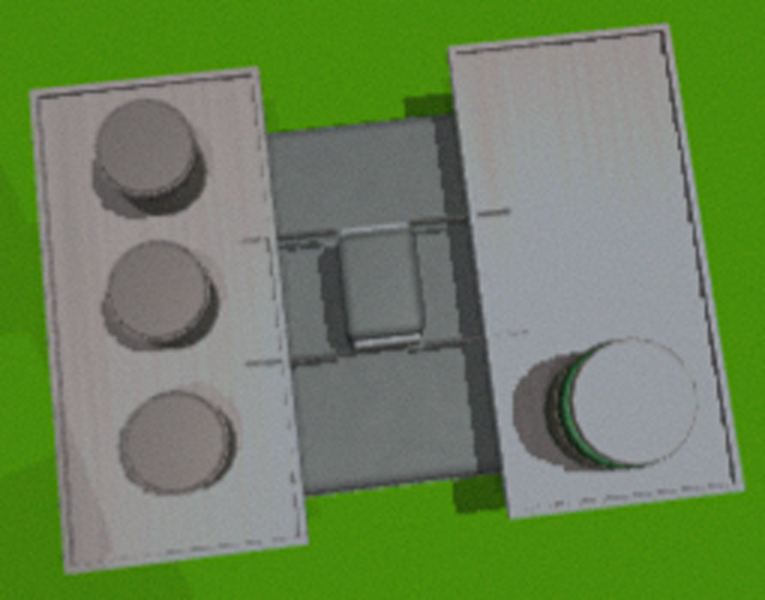

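All four containers stand upright: three tubs on the left tray, the jar alone on the right, and the arm clear. I'll check the levels by lid heights and hand in.

Run:
```python
from h import *
np.set_printoptions(precision=1,suppress=True)
f=lambda a:(195+a[0]/3,130+a[1]/3); g=lambda a:(185+a[0]/3,105+a[1]/3)
for k,a,b,h in(("near",(569,72),(176,440),60),("mid",(594,182),(156,290),60),("far",(619,304),(147,147),60),("jar",(166,46),(635,402),85)):
    p,e=tri(f(a),g(b)); print(k,p,e,'floor',p[2]-h)
```

```text
near [471.  122.6 149.4] 1.9342751879815647 floor 89.44347694187769
mid [547.4 136.1 148.9] 0.6164463704470581 floor 88.9498460462878
far [623.  145.6 150.2] 2.8886520979817125 floor 90.2338353619428
jar [ 493.3 -104.8  173. ] 3.685165879936609 floor 88.0142100064129
```

```bash
python3 -c "
from station import robot
print(robot.sign_off(), robot.get_state()['t'])"
```

```text
the job is handed in; nothing more can be done
the job is handed in; nothing more can be done
```

I moved the small tub from the right (-y) tray, where it stood with the jar, to the free middle of the left tray, then backed the arm clear and handed the job in at about 10 s.

- **Standing:** The last pictures show three tubs on the left tray and the jar on the right, all upright.
- **Level:** The lid heights put the left tray floor at about 89–90 mm and the right at about 88 mm, so they agree to within about 2 mm. Both read about 5 mm below the nominal 94 mm. The starting heights mostly read 4–6 mm low too (the moved tub only 1 mm), so I take this as camera bias. With that offset removed, both trays come out at about 93.5 mm, level within measurement error.
- **Forces:** Wrist force stayed around 1 N at every reading I took.

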